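# Cover the steel pot and slide it onto the cold plate

### The arm

A 6-joint arm with a two-finger parallel gripper is mounted at the origin on the work surface. World frame = base frame: x ahead of the robot, y to its left, z up, the work surface at z = 0. Lengths are in mm, angles in rad, forces in N, time in s.
With the tool pointing down it reaches from about 275 to 1000 mm from the base axis. Payload 8.4 kg.
Tool frame: the origin (TCP) lies between the finger pads, 19 mm behind the fingertips; this is the grasp point; z points along the fingers, y is the line along which they close (so a half turn about z gives the same grasp; the last joint's range is limited). The gripper opens to 85 mm and grips with 20 to 120 N. Pads are 22 mm wide; open, the fingers measure 114 mm over their backs; the gripper's body (76 mm by 85 mm) begins 54 mm behind the grasp point. The pads swing forward as they close: fully open they stand 13 mm farther back than shut.
Start: joints at [-0.002, 0.353, 1.633, -0, 1.155, -0.002], TCP at [625.002, -0, 249.981] pointing down, gripper open.
Joint ranges: [-2.63, 2.63], [-0.92, 2.1], [0.06, 2.66], [-1.3, 4.44], [0, 2.69], [-3.02, 3.02]. Speed limits (rad/s): [2.22, 2.22, 2.79, 3.14, 3.14, 3.14].

### API

Orientations are given as [roll, pitch, yaw] about the fixed x, y, z axes, in that order (R = Rz(yaw) Ry(pitch) Rx(roll)).
In Python, from rig import telemetry, imaging, r gives the robot as it stands. The module is installed in compiled form; this text tells all that it offers.
- The arm moves only by the tool step_arm, never from a script. Its argument "moves" is a list of rows, each a list of 3 entries, a list of its own where there are three numbers: the turn, a rotation vector about the tool's x, y, z scaled (see below), then the shift along the tool's x, y, z scaled (see below), then the opening, from -1 (shut) to 1 (fully open). A call has 1 to 8 rows; each row is the pose to reach, as a shift and turn from the pose commanded when the call began, along the tool's axes at that moment; what a row does not reach only later rows make up. The controller multiplies each number of a shift by 200 mm and each number of a turn by 45 degrees. A row lasts 1/10 s, in which the tool goes at most 50 mm and 8.59 degrees, less where a joint would pass 70% of its speed; a pose out of reach is approached as far as the arm can. A call with a number of a shift or a turn outside -1 to 1 is refused whole. A call with a gripper value outside its range is refused whole. The fingers move at their own pace and stop on an object; "squeeze" is the grip in N (left out, the last holds). Time passes only in rows, so rows that repeat a pose let the fingers close. It gives the time, the measured TCP pose, the force, the opening and the grip force at its end, in the units of the state.
- telemetry.sense(): the state, without advancing time (a new reading comes with each control period).
- imaging.grab_frame(name): name is "scene" or "side" or "wrist"; returns the picture (480x640x3 uint8, red, green, blue); there is no depth.
- imaging.calibration(name): a dict with "fx", "fy", "cx", "cy" (pixels), "dist_coeffs" ([k1, k2, p1, p2, k3] as OpenCV has them; the pictures are not rectified), "cam_to_world" (4x4, takes a point from camera to world coordinates). Camera axes: x right, y up, looking along -z (the intrinsics and any distortion apply to the point x, -y, -z); pixel columns grow to the right and rows downward; lengths in mm; the calibration is good to about 2 mm. A picture is of the moment at which its call begins: read the wrist's pose just before it. calibration takes no time and is no camera call; for the wrist camera it gives the pose at the moment of the call.
- r.sign_off(): hands the job in; it is judged then, once.
Trained networks look in the newest picture that a camera, given by its name, has taken for a name from the list of things; names that differ only in an ending like _2 or _b are one class to them, and where a whole thing is asked for, a point or a joint stands for the part that bears it (a point fixed in the world has none). Each returns a list of dicts, best first, with "conf" (0 to 1); they miss things now and then, are a little off and sometimes report something else, mostly with a low value. They report only what shows in the picture. A call takes as long as a camera call. They do not tell look-alikes from the thing itself.
- imaging.recognise(camera, name): "extent" ([left, top, width, height] in pixels, round what is visible of it).
- imaging.mark_of(camera, name): "xy" ([column, row] in pixels: a listed point, or the origin of a listed thing).
The state is a dict: "clock": time; "qpos": joint angles; "qvel": joint speeds; "joint_efforts": joint torques, N m; "eef_pos": TCP position; "tcp_rot": TCP orientation; "contact_force": force on the tool from outside, world axes, zero at the start; "wrist_torque": the same for the moment, N m; "opening": opening from 0.0 (shut) to 1.0 (fully open); "grasp_force": force on a finger pad.
Only numpy, scipy, OpenCV 4.12 (cv2) and the standard library are available. Lean on these libraries where they do the work, as an engineer would, in place of code of your own. Each camera call takes 0.05 s, during which the arm holds its last target. There are 200 camera calls.

### The job

Take the orange lid by its knob from the sloping draining stand and set it gently, not dropped, on the steel pot where the pot stands, so that it sits level and fully down in the mouth, and let go of it. Then slide the covered pot smoothly along the bench, without lifting or tipping it, until it stands wholly on the blue cold plate (not the red warm one) with its lid still seated. Leave the syringe holder, the tube rack and the pipette where they are.

Things in the scene. Friction and masses are not known exactly. Their poses are not given: they have to be found in the camera images.
- lid: Loose orange lid, 130 g: flange 98 mm across, 5 mm thick; under it a boss 80 mm across, 6 mm deep (chamfered); on top a round black knob 24 mm across, 28 mm tall. Origin: centre of the flange's underside (which rests on the pot's rim); z up through the knob. Starts lying on the stand's slope, boss down, z leaning 35 degrees from vertical. May be set on at any yaw.
- lid_knob (a point): Point on the lid's axis inside the knob, 28 mm above the lid's origin (23 mm above the flange's top face, 5 mm below the knob's top). With the TCP here the fingertips clear the flange by about 4 mm.
- stand: White sloping draining stand, grey foot, fixed, 120 x 120 mm, top edge 90 mm high. Origin: centre of its underside. Its face rises at 35 degrees towards the stand's +x (normal (-sin 35, 0, cos 35) in its frame), so it looks up and roughly towards the robot; face middle 55 mm above the origin. Two steel pins, 18 mm long, stop the lid at the low side.
- pot: Loose round stainless-steel pot, about 500 g, 104 mm across up to 50 mm of height, then drawn in to a neck 94 mm across outside, total height 65 mm. Origin: centre of its underside, z up. It slides on the bench when pushed with a few newtons low on its side. With the lid on, the knob's top is 98 mm above the bench.
- pot_rim (a point): Centre of the pot's open mouth, level with the top of the rim, 65 mm above the bench. The mouth is 86 mm across inside, the rim wall 4 mm thick; the lid's boss has 3 mm play all round.
- cold_plate: Blue round cold plate with an aluminium edge, 140 mm across, let in flush with the bench (nothing to climb). Origin: its centre. The target for the pot.
- warm_plate: Red round warm plate of the same size, also flush. Not the target; the pot may pass over it. Origin: its centre.
- syringe_holder: Dark round holder with three syringes, 52 mm across, 140 mm tall. Bystander. Origin: centre of its underside.
- tube_rack: Pink tube rack 70 x 100 mm, 47 mm tall. Bystander. Origin: centre of its underside.
- pipette: Blue and grey pipette lying on the bench, about 245 mm long, 26 mm wide and 24 mm high, along its x axis. Bystander. Origin: on the bench under its middle.
Things that resemble listed ones, but are neither listed nor needed, are in the scene too. What is shaped like the pot but green is not meant.

How it is judged (in metres and radians):
On the way, in this order (a step that is already met when the one before it is completed fails the run):
1. the lid sits level and fully down on the pot, which stands upright within 30 mm of where it began, and the fingers have let go of the lid (horizontal distance between lid and pot_rim below 0.006 m and z of lid in the frame of pot_rim between -0.0025 and 0.0025 m and angle between each of lid, pot's own z axis and vertical below 0.035 rad and angle between the z axis of lid and the z axis of pot, either way round below 0.035 rad and contact force between the fingers and lid below 0.2 N and distance of pot from where it was at the start of the episode below 0.03 m), for 0.2 s.
2. the covered pot stands on the blue cold plate, lid seated (horizontal distance between lid and pot_rim below 0.006 m and z of lid in the frame of pot_rim between -0.0025 and 0.0025 m and angle between each of lid, pot's own z axis and vertical below 0.035 rad and angle between the z axis of lid and the z axis of pot, either way round below 0.035 rad and horizontal distance between pot and cold_plate below 0.018 m), for 0.2 s.
At the end, for the whole second after the job is handed in: The pot stands upright and at rest on the bench with its centre within 18 mm of the blue plate's centre (so wholly on it), and the lid, at rest and released, is seated: centred within 6 mm, its flange within 2.5 mm of the rim's height, level within 2 degrees (0.035 rad) (all of step 2 and height (world z) of pot below 0.003 m and linear speed of each of pot, lid below 0.01 m/s); the robot touches nothing.
It fails at once if the lid is dropped or slammed on (faster than 0.3 m/s within 30 mm of its seat while the pot is still) (distance between lid and pot_rim below 0.03 m and linear speed of lid above 0.3 m/s and linear speed of pot below 0.2 m/s).
It fails at once if the pot is tipped more than 0.2 rad (angle between pot's own z axis and vertical above 0.2 rad).
It fails at once if the pot is lifted more than 15 mm off the bench (height (world z) of pot above 0.015 m).
It fails at once if the pot is shoved faster than 0.5 m/s (linear speed of pot above 0.5 m/s).
It fails at once if the syringe holder, tube rack or pipette is moved more than 30 mm (distance of any of syringe_holder, tube_rack, pipette from where it was at the start of the episode above 0.03 m).
It also fails if it takes over 54 s, if anything falls off the work surface, if the arm or the gripper's body presses on something with over 40 N, if the wrist force passes 120 N, or if a joint passes its speed limit or range.

## Working session

There is one attempt and no reset: what is moved stays moved. The work goes in short steps, Python scripts to look and compute and a tool call to move; the robot and the scene stay as the last step left them, time stands still between calls to the robot, and variables do not carry over. Pictures are saved under pics/ and viewed, at most 10 in all, crops included, and the job is handed in when it is done.

Besides the shell and the picture viewer there is one more tool, called as name(argument=value, ...), one argument or row to a line, values as JSON. step_arm: Moves the arm, as the interface text tells. Its arguments: {"type":"object","properties":{"moves":{"type":"array"},"squeeze":{"type":"number"}},"required":["moves"]}

```bash
mkdir -p pics; python3 - <<'E'
from rig import telemetry, imaging, r
import cv2
ims=[]
for c in("scene","side"):
    im=imaging.grab_frame(c);cv2.imwrite(f"pics/{c}0.png",im[:,:,::-1])
    for n in("lid","lid_knob","pot","pot_rim","cold_plate","warm_plate","stand","syringe_holder","tube_rack","pipette"):
        print(c,n,[(([round(v) for v in d["xy"]]),round(d["conf"],2)) for d in imaging.mark_of(c,n)[:3]])
    k=imaging.calibration(c);print({a:k[a] for a in k})
print(telemetry.sense())
E
```

```text
scene lid []
scene lid_knob [([393, 159], 0.66)]
scene pot [([305, 278], 0.96), ([279, 222], 0.66)]
scene pot_rim [([274, 207], 0.81), ([305, 261], 0.64), ([372, 321], 0.61)]
scene cold_plate [([229, 380], 0.63), ([304, 278], 0.42)]
scene warm_plate [([306, 278], 0.68)]
scene stand [([397, 180], 0.59)]
scene syringe_holder [([370, 320], 0.66)]
scene tube_rack [([416, 286], 0.87)]
scene pipette [([176, 270], 0.64), ([417, 283], 0.61), ([306, 264], 0.18)]
{'fx': 560.4474842322637, 'fy': 560.4474842322637, 'cx': 316.2607281354817, 'cy': 248.0844449806457, 'dist_coeffs': array([-0.07985941,  0.        ,  0.        ,  0.        ,  0.        ]), 'cam_to_world': array([[ 7.06578440e-01, -5.91127382e-01,  3.88992708e-01,
         1.06588093e+03],
       [ 7.07624288e-01,  5.87250290e-01, -3.92943970e-01,
        -4.45839985e+02],
       [ 3.84385965e-03,  5.52906426e-01,  8.33234486e-01,
         1.11733883e+03],
       [ 0.00000000e+00,  0.00000000e+00,  0.00000000e+00,
         1.00000000e+00]])}
side lid [([324, 350], 0.7), ([317, 255], 0.63), ([333, 334], 0.53)]
side lid_knob [([336, 333
[... 936 characters left out ...]
pos': array([-2.42839574e-03,  3.52963919e-01,  1.63338549e+00, -1.09922947e-05,
        1.15519587e+00, -2.41613451e-03]), 'qvel': array([-2.06694541e-03, -7.28845356e-04,  7.80975499e-04, -3.66668058e-04,
        2.76872542e-03,  1.56707739e-05]), 'joint_efforts': array([-3.05969343e-05, -6.05179095e+01, -3.42450500e+01,  1.70998765e-04,
        1.14743409e-03,  3.55896850e-05]), 'eef_pos': array([ 6.25013731e+02, -2.10375774e-02,  2.50009739e+02]), 'tcp_rot': array([3.14154530e+00, 1.01712122e-05, 1.57078850e+00]), 'contact_force': array([ 0.85169773, -0.15473652, -1.00657733]), 'wrist_torque': array([0.00051256, 0.0139368 , 0.01934207]), 'grasp_force': 0.0, 'opening': 1.0026254050477181}
```

View pics/scene0.png

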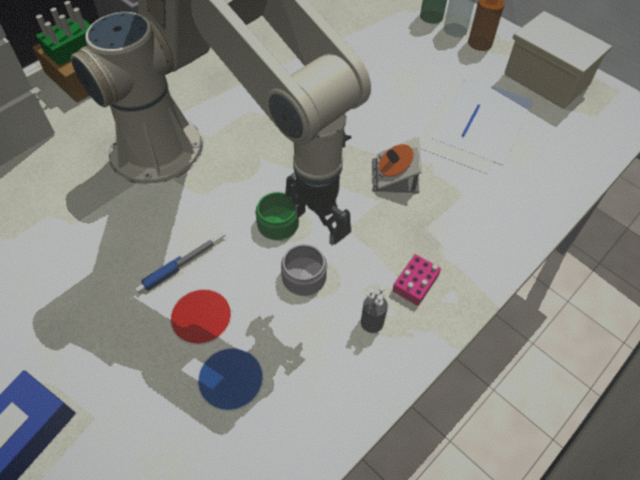

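View pics/side0.png

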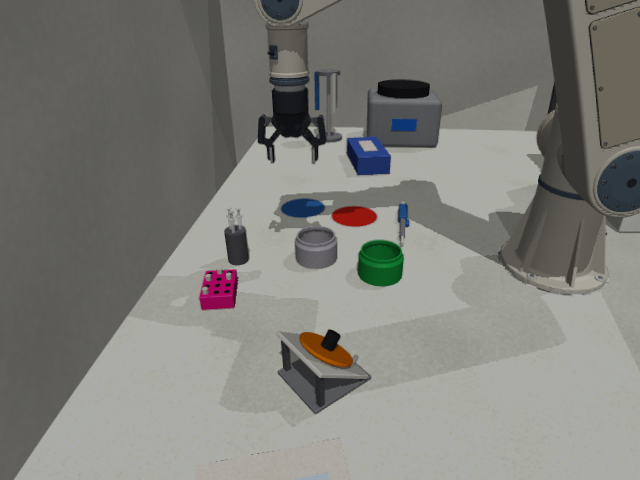

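Steel pot at scene (304,268) / side (316,247); the look-alike green pot at scene (278,215) / side (380,262) is not meant. Lid with black knob: scene (395,158) / side (330,340). Blue plate: scene (230,379) / side (303,208); red plate: scene (201,316). The blue box at scene (30,430) is no plate.

```bash
cat > h.py <<'E'
import numpy as np, cv2
from rig import imaging
def cal(c):
    k=imaging.calibration(c); return dict(k,K=np.array([[k["fx"],0,k["cx"]],[0,k["fy"],k["cy"]],[0,0,1.]]))
def ray(k,px):
    u=cv2.undistortPoints(np.float64(px).reshape(-1,1,2),k["K"],k["dist_coeffs"])[:,0]
    T=np.array(k["cam_to_world"]); d=np.c_[u[:,0],-u[:,1],-np.ones(len(u))]@T[:3,:3].T
    return T[:3,3],d/np.linalg.norm(d,axis=1)[:,None]
def plane(k,px,z):
    o,d=ray(k,px); return o+d*((z-o[2])/d[:,2])[:,None]
def tri(*obs):
    A=0;b=0;L=[]
    for k,px in obs:
        o,d=ray(k,px);P=np.eye(3)-np.outer(d[0],d[0]);A=A+P;b=b+P@o;L.append((P,o))
    x=np.linalg.solve(A,b); return x.round(1),[round(float(np.linalg.norm(P@(x-o))),1) for P,o in L]
def proj(k,X):
    T=np.linalg.inv(k["cam_to_world"]);p=(np.atleast_2d(X)@T[:3,:3].T+T[:3,3])*[1,-1,-1]
    return cv2.projectPoints(p,np.zeros(3),np.zeros(3),k["K"],k["dist_coeffs"])[0][:,0]
def blob(im,lo,hi,near,s=90,v=30):
    """mask of hue range, component nearest to pixel"""
    h=cv2.cvtColor(im,cv2.COLOR_RGB2HSV)
    m=cv2.inRange(h,(lo,s,v),(hi,255,255)); m=cv2.morphologyEx(m,cv2.MORPH_CLOSE,np.ones((5,5)))
    n,l,st,ce=cv2.connectedComponentsWithStats(m)
    g=[i for i in range(1,n) if st[i,4]>60]
    i=min(g,key=lambda i:np.hypot(*(ce[i]-near)))
    return (l==i).astype(np.uint8)
def circ(m,k,z):
    c=max(cv2.findContours(m,cv2.RETR_EXTERNAL,cv2.CHAIN_APPROX_NONE)[0],key=len)
    c=cv2.convexHull(c)[:,0]
    P=plane(k,c,z)[:,:2]; (x,y),(a,b),_=cv2.fitEllipse(P.astype(np.float32)); return round(x,1),round(y,1),round(a,1),round(b,1)
E
python3 - <<'E'
from h import *
S=cal("scene");D=cal("side")
s=cv2.imread("pics/scene0.png")[:,:,::-1];d=cv2.imread("pics/side0.png")[:,:,::-1]
for n,lo,hi,p,q in(("cold",100,125,(230,379),(303,208)),("warm",0,4,(201,316),(355,216))):
    print(n,circ(blob(s,lo,hi,p),S,0),circ(blob(d,lo,hi,q),D,0))
print("knob",tri((S,(393,159)),(D,(336,333))),tri((S,(393,157)),(D,(331,340))))
print("rim",tri((S,(305,261)),(D,(315,235))))
print("pot",tri((S,(305,278)),(D,(317,255))))
print("green rim",tri((S,(274,207)),(D,(380,248))), "stand",tri((S,(397,180)),(D,(324,375))))
for n,a,b in(("syr",(370,320),(239,262)),("rack",(416,286),(223,293)),("pip",(176,270),(405,224))):print(n,plane(S,a,0),plane(D,b,0))
# orange flange
for im,k,p in((s,S,(395,158)),(d,D,(326,350))):
    m=blob(im,5,15,p,120);M=cv2.moments(m,True);print("orange",M["m00"],M["m10"]/M["m00"],M["m01"]/M["m00"])
cv2.imwrite("pics/c1.png",np.hstack([cv2.resize(x,(400,480),interpolation=cv2.INTER_CUBIC) for x in(s[125:221,350:430,::-1],d[310:418,270:360,::-1])]))
E
```

```text
cold (647.0, -276.0, 129.8, 130.5) (644.5, -275.6, 128.6, 131.2)
warm (489.5, -228.6, 131.7, 132.2) (486.7, -229.6, 131.0, 132.8)
knob (array([514.9, 369.2,  76.9]), [10.6, 10.6]) (array([515.9, 378.1,  72.8]), [3.5, 3.5])
rim (array([578.3,   8.8,  63.4]), [2.1, 2.1])
pot (array([579. ,   2.5,   1.4]), [6.0, 6.0])
green rim (array([422.3,  61.7,  65.6]), [0.6, 0.6]) stand (array([531.7, 384.4,  -5.4]), [7.4, 7.4])
syr [[762.93371082  30.56475943   0.        ]] [[7.61615889e+02 4.04346990e+01 1.13686838e-13]]
rack [[779.79569466 169.80539633   0.        ]] [[765.47281595 166.90460253   0.        ]]
pip [[ 356.38223829 -195.40496221    0.        ]] [[ 341.84797153 -184.25148111    0.        ]]
orange 667.0 396.18590704647676 160.49175412293854
orange 951.0 324.93585699263934 350.3459516298633
```

View pics/c1.png

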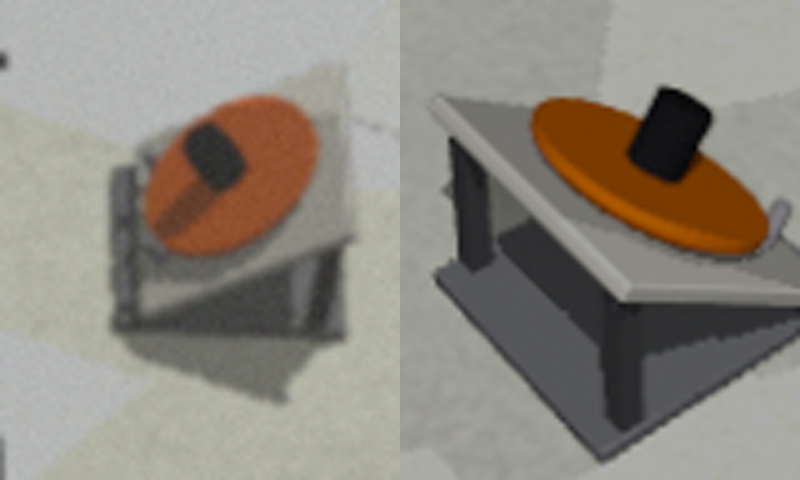

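The crop confirms the orange lid, boss down, knob base at scene (395.6,160.6), top (390.6,152.4); side base (327.4,348.3), top (334.1,333.6).

```bash
cat >> h.py <<'E'
from scipy.spatial.transform import Rotation as Ro
def goto(p,R,st=None):
    from rig import telemetry
    st=st or telemetry.sense(); R0=Ro.from_euler("xyz",st["tcp_rot"])
    d=R0.inv().apply(np.array(p)-st["eef_pos"]); w=(R0.inv()*R).as_rotvec(degrees=True)
    print("turn",(w/45).round(4).tolist(),"shift",(d/200).round(4).tolist(),"rows",round(max(np.linalg.norm(d)/50,np.linalg.norm(w)/8.59),1))
def frame(z,y):
    z=np.array(z,float);z/=np.linalg.norm(z);y=np.array(y,float);y-=z*(y@z);y/=np.linalg.norm(y)
    return Ro.from_matrix(np.c_[np.cross(y,z),y,z])
E
python3 - <<'E'
from h import *
S=cal("scene");D=cal("side")
b=tri((S,(395.6,160.6)),(D,(327.4,348.3)));t=tri((S,(390.6,152.4)),(D,(334.1,333.6)))
print(b,t); a=t[0]-b[0]; print(a,np.linalg.norm(a),np.degrees(np.arctan2(-a[1],-a[0])),np.degrees(np.arccos(a[2]/np.linalg.norm(a))))
W=cal("wrist");print(W["cam_to_world"].round(3),W["K"])
im=imaging.grab_frame("wrist");cv2.imwrite("pics/w0.png",im[:,:,::-1])
for n in("pot_rim","pot","lid_knob"):print(n,[(d["xy"],d["conf"]) for d in imaging.mark_of("wrist",n)])
E
```

```text
(array([521.6, 383.9,  59.4]), [3.5, 3.5]) (array([509.7, 375.8,  85.6]), [2.1, 2.1])
[-11.9  -8.1  26.2] 29.894146584239532 34.24203291160981 28.78583498974877
[[ 1.00000e+00 -0.00000e+00  0.00000e+00  6.25540e+02]
 [ 0.00000e+00  9.59000e-01  2.84000e-01  7.12160e+01]
 [-0.00000e+00 -2.84000e-01  9.59000e-01  3.75353e+02]
 [ 0.00000e+00  0.00000e+00  0.00000e+00  1.00000e+00]] [[360.76445962   0.         320.51166538]
 [  0.         360.76445962 244.89275826]
 [  0.           0.           1.        ]]
pot_rim [([83.2, 149.9], 0.76), ([264.3, 218.8], 0.67)]
pot [([124.5, 149.9], 0.95), ([273.8, 212.0], 0.64)]
lid_knob [([213.1, 392.9], 0.19)]
```

View pics/w0.png

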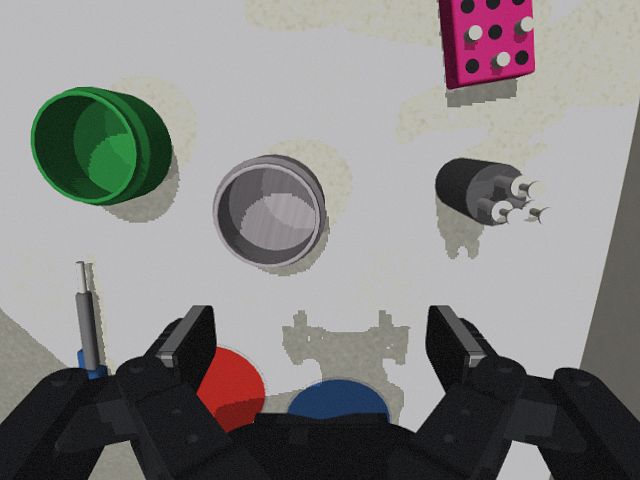

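Wrist view: steel pot rim centred about (268,214), green one at (85,145), syringe holder right (490,190). Rotate toward the lid for a square view.

```bash
python3 - <<'E'
from h import *
W=cal("wrist")
# rim outer edge (read in picture) on z=65
print(plane(W,[(213,213),(322,213),(268,266),(266,160),(264.3,218.8)],65).round(1))
# scene-independent refinement: triangulate wrist/scene rim
S=cal("scene");D=cal("side")
print(tri((W,(266,215)),(S,(304,260)),(D,(316,236))))
c,s=np.cos(np.radians(34)),np.sin(np.radians(34));t=np.radians(35)
z=np.array([np.sin(t)*c,np.sin(t)*s,-np.cos(t)])
R=frame(z,np.cross(z,[c,s,0]));print(R.as_matrix().round(2))
p=np.array([515,378,76])-130*z;print(p);goto(p,R)
E
```

```text
[[530.9   8.5  65. ]
 [626.7   8.4  65. ]
 [577.4 -40.8  65. ]
 [579.5  53.8  65. ]
 [575.9   3.2  65. ]]
(array([576.,   8.,  62.]), [2.3, 2.0, 2.0])
[[ 0.68  0.56  0.48]
 [ 0.46 -0.83  0.32]
 [ 0.57  0.   -0.82]]
[453.18286586 336.30381654 182.48976576]
turn [-0.3797, 0.7141, 1.2043] shift [1.6815, -0.8591, 0.3375] rows 7.7
```

step_arm(
  moves=[
    [[-0.28,0.53,0.9],[0.9,-0.46,0.1],1],
    [[-0.28,0.53,0.9],[0.9,-0.46,0.1],1],
    [[-0.28,0.53,0.9],[0.9,-0.46,0.1],1],
    [[-0.28,0.53,0.9],[0.9,-0.46,0.1],1],
    [[-0.28,0.53,0.9],[0.9,-0.46,0.1],1],
    [[-0.28,0.53,0.9],[0.9,-0.46,0.1],1],
    [[-0.28,0.53,0.9],[0.9,-0.46,0.1],1],
  ],
)

```text
clock: 2.0
eef_pos: [531.3, 180.0, 229.4]
tcp_rot: [3.081, -0.457, 0.864]
contact_force: [0.3, -0.5, -1.2]
opening: 1.001
grasp_force: 0.0
```

```bash
python3 - <<'E'
from h import *
c,s=np.cos(np.radians(34)),np.sin(np.radians(34));t=np.radians(35)
z=np.array([np.sin(t)*c,np.sin(t)*s,-np.cos(t)])
R=frame(z,np.cross(z,[c,s,0]))
p=np.array([515,378,76])-130*z;goto(p,R)
E
```

```text
turn [-0.0983, 0.186, 0.3028] shift [0.2027, -0.825, 0.3112] rows 3.6
```

step_arm(
  moves=[
    [[-0.1,0.185,0.3],[0.2,-0.825,0.31],1],
    [[-0.1,0.185,0.3],[0.2,-0.825,0.31],1],
    [[-0.1,0.185,0.3],[0.2,-0.825,0.31],1],
    [[-0.1,0.185,0.3],[0.2,-0.825,0.31],1],
    [[-0.1,0.185,0.3],[0.2,-0.825,0.31],1],
    [[-0.1,0.185,0.3],[0.2,-0.825,0.31],1],
  ],
)

```text
clock: 2.6
eef_pos: [457.1, 332.9, 183.7]
tcp_rot: [3.133, -0.609, 0.601]
contact_force: [0.1, 0.1, -0.6]
opening: 1.003
grasp_force: 0.0
```

```bash
python3 - <<'E'
from h import *
from rig import telemetry
st=telemetry.sense();W=cal("wrist");im=imaging.grab_frame("wrist");cv2.imwrite("pics/w1.png",im[:,:,::-1])
np.savez("w1.npz",K=W["K"],d=W["dist_coeffs"],T=W["cam_to_world"])
print(st["eef_pos"],st["tcp_rot"])
for n in("lid","lid_knob"):print(n,[(d["xy"],d["conf"]) for d in imaging.mark_of("wrist",n)])
print(imaging.recognise("wrist","lid"))
E
```

```text
[457.10727952 332.93052251 183.71174178] [ 3.13274507 -0.6087864   0.60135511]
lid [([312.1, 238.9], 0.94)]
lid_knob [([317.8, 245.0], 0.71)]
[{'extent': [249.9, 175.7, 125.6, 121.5], 'conf': 0.59}]
```

View pics/w1.png

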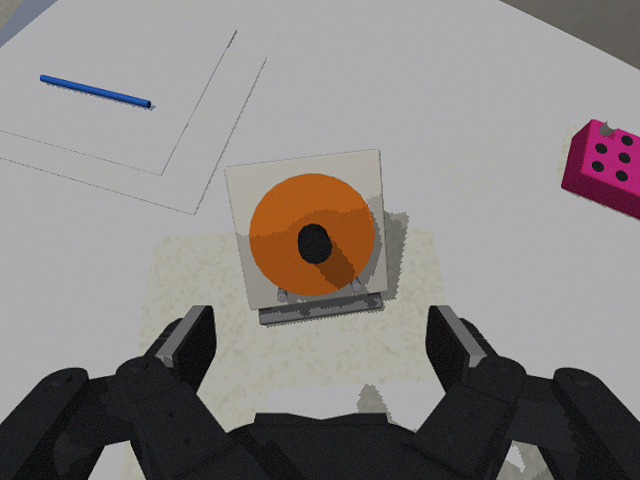

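The wrist picture shows the stand's face square on: corners (225,168),(380,150),(387,293),(248,308), lid flange about (312,235), knob (314,244); the stand is turned some 6° from my guess. Fit the lid pose jointly.

```bash
cat > fit.py <<'E'
from h import *
from scipy.optimize import least_squares
def hull_c(p):
    h=cv2.convexHull(np.float32(p));M=cv2.moments(h);return np.array([M["m10"]/M["m00"],M["m01"]/M["m00"]])
th=np.linspace(0,2*np.pi,60);cyl=lambda r,a,b:np.r_[np.c_[r*np.cos(th),r*np.sin(th),0*th+a],np.c_[r*np.cos(th),r*np.sin(th),0*th+b]]
FL,KN=cyl(49,0,5),cyl(12,5,33)
def RL(yaw,t=np.radians(35)): return Ro.from_euler("ZY",[yaw,-t])
w=np.load("w1.npz");W=dict(K=w["K"],dist_coeffs=w["d"],cam_to_world=w["T"])
V=[(cal("scene"),"scene0",(395,158)),(cal("side"),"side0",(326,350)),(W,"w1",(312,235))]
obs=[]
for k,f,p in V:
    im=np.ascontiguousarray(cv2.imread(f"pics/{f}.png")[:,:,::-1]);m=blob(im,4,16,p,110,20)
    c=max(cv2.findContours(m,0,1)[0],key=len);o=hull_c(c)
    x,y,ww,hh=cv2.boundingRect(c);d=np.zeros_like(m);y0=max(0,y-15)
    d[y0:y+hh,x:x+ww]=(im[y0:y+hh,x:x+ww].max(2)<45)
    n,l,st,ce=cv2.connectedComponentsWithStats(d);i=1+np.argmax(st[1:,4]);kc=hull_c(np.argwhere(l==i)[:,::-1])
    print(f,o.round(1),kc.round(1),st[i].tolist());obs.append((k,o,kc))
cor=np.array([(225,168),(380,150),(387,293),(248,308.)])
def res(x,full=False):
    R=RL(x[3]);c=x[:3];e=[]
    for k,o,kc in obs:
        s=k["K"][0,0]/np.linalg.norm(k["cam_to_world"][:3,3]-c)  # px/mm
        e+=[(hull_c(proj(k,R.apply(FL)+c))-o)/s,(hull_c(proj(k,R.apply(KN)+c))-kc)/s]
    return np.concatenate(e)
def ry(y): # stand edge lines: left/right sides of face parallel to slope dir
    R=RL(y[3]);cc=y[:3];h=60/np.cos(np.radians(35)) if full else 60
    P=np.array([(h,60,0),(h,-60,0),(-h,-60,0),(-h,60,0)])
    return (proj(W,R.apply(P)+cc)-cor).ravel()
for full in(0,1):
    y=least_squares(ry,[525,384,55,.65]);print("stand",y.x[:3].round(1),np.degrees(y.x[3]).round(2),np.abs(y.fun).max().round(1))
s=least_squares(res,[525,384,60,.65]);print("lid free",s.x[:3].round(1),np.degrees(s.x[3]).round(1),s.fun.reshape(-1,2).round(1).tolist())
E
python3 fit.py
```

```text
Traceback (most recent call last):
  File "fit.py", line 16, in <module>
    n,l,st,ce=cv2.connectedComponentsWithStats(d);i=1+np.argmax(st[1:,4]);kc=hull_c(np.argwhere(l==i)[:,::-1])
                                                                             ~~~~~~^^^^^^^^^^^^^^^^^^^^^^^^^^^
  File "fit.py", line 4, in hull_c
    h=cv2.convexHull(np.float32(p));M=cv2.moments(h);return np.array([M["m10"]/M["m00"],M["m01"]/M["m00"]])
                                                                      ~~~~~~~~^~~~~~~~~
ZeroDivisionError: float division by zero
```

```bash
sed -i 's/\.max(2)<45)/.max(2)<(75 if f=="scene0" else 45))/' fit.py; python3 fit.py
```

```text
scene0 [395.8 159.9] [392.4 156.1] [387, 150, 12, 13, 100]
side0 [325.3 349.6] [330.4 339.9] [321, 330, 19, 21, 251]
w1 [311.5 234.4] [313.9 243.7] [298, 224, 34, 40, 1046]
stand [527.7 387.7  52.7] 41.1 1.2
stand [536.3 394.4  19.9] 41.08 8.9
lid free [524.6 384.5  60.1] 38.6 [[-1.5, -0.1], [-1.4, -1.4], [-2.0, -2.2], [-2.6, -1.0], [0.2, -0.1], [-0.9, -0.1]]
```

```bash
cat >> h.py <<'E'
YAW=np.radians(40.8);NL=Ro.from_euler("ZY",[YAW,-np.radians(35)])   # lid frame
RT=NL*Ro.from_euler("x",180,degrees=True)                        # tool on lid
E
python3 - <<'E'
from h import *
n=NL.apply([0,0,1]);k=np.array([524.6,384.5,60.1])+28*n;print(k,RT.as_matrix().round(2))
goto(k+55*n,RT)
E
```

```text
[512.44255326 374.00597348  83.03625724] [[ 0.62  0.65  0.43]
 [ 0.54 -0.76  0.37]
 [ 0.57  0.   -0.82]]
turn [0.0915, 0.0039, -0.1145] shift [-0.0026, -0.0018, 0.3368] rows 1.3
```

step_arm(
  moves=[
    [[0.09,0.004,-0.114],[-0.003,-0.002,0.15],1],
    [[0.09,0.004,-0.114],[-0.003,-0.002,0.3],1],
    [[0.09,0.004,-0.114],[-0.003,-0.002,0.337],1],
    [[0.09,0.004,-0.114],[-0.003,-0.002,0.337],1],
  ],
)

```text
clock: 3.2
eef_pos: [462.0, 348.0, 157.9]
tcp_rot: [-3.112, -0.595, 0.66]
contact_force: [-0.6, 0.7, 0.3]
opening: 0.997
grasp_force: 0.0
```

```bash
cat > fit2.py <<'E'
from fit import *
from rig import telemetry
st=telemetry.sense();W2=cal("wrist");im=imaging.grab_frame("wrist");cv2.imwrite("pics/w2.png",im[:,:,::-1])
p=proj(W2,s.x[:3])[0];print("pred",p)
m=blob(im,4,16,p,110,20);c=max(cv2.findContours(m,0,1)[0],key=len);o=hull_c(c)
x,y_,ww,hh=cv2.boundingRect(c);d=np.zeros_like(m);d[y_:y_+hh,x:x+ww]=im[y_:y_+hh,x:x+ww].max(2)<45
n_,l,q,ce=cv2.connectedComponentsWithStats(d);i=1+np.argmax(q[1:,4]);kc=hull_c(np.argwhere(l==i)[:,::-1])
print(o,kc,q[i],cv2.boundingRect(c))
obs.append((W2,o,kc))
def r2(v):
    e=res(np.r_[v,YAW]).reshape(-1,2);return (e*np.array([.5]*4+[1]*4)[:,None]).ravel()
f=least_squares(r2,s.x[:3]);print("lid",f.x.round(1),f.fun.reshape(-1,2).round(1).tolist())
obs[:]=obs[2:];f=least_squares(lambda v:res(np.r_[v,YAW]),s.x[:3]);print("wrist only",f.x.round(1),f.fun.reshape(-1,2).round(1).tolist())
n=NL.apply([0,0,1]);print("now",st["eef_pos"],st["tcp_rot"]);goto(f.x+29*n,RT,st)
E
python3 fit2.py
```

```text
scene0 [395.8 159.9] [392.4 156.1] [387, 150, 12, 13, 100]
side0 [325.3 349.6] [330.4 339.9] [321, 330, 19, 21, 251]
w1 [311.5 234.4] [313.9 243.7] [298, 224, 34, 40, 1046]
stand [527.7 387.7  52.7] 41.1 1.2
stand [536.3 394.4  19.9] 41.08 8.9
lid free [524.6 384.5  60.1] 38.6 [[-1.5, -0.1], [-1.4, -1.4], [-2.0, -2.2], [-2.6, -1.0], [0.2, -0.1], [-0.9, -0.1]]
pred [337.49422903 238.35696117]
[337.72560256 236.42900163] [339.54157303 248.15780275] [ 321  226   39   45 1361] (268, 169, 141, 136)
lid [524.5 384.6  59.5] [[-0.8, 0.1], [-0.8, -0.4], [-1.0, -0.9], [-1.4, -0.4], [-0.1, 0.1], [-0.5, 0.1], [-0.2, 0.1], [-0.5, 0.0]]
wrist only [524.5 384.2  60.3] [[0.3, 0.0], [-0.2, 0.1], [0.2, 0.0], [-0.1, -0.0]]
now [462.00471957 347.9696762  157.90408136] [-3.11229495 -0.59503736  0.65960559]
turn [0.0006, 0.0193, -0.0553] shift [0.0207, 0.0663, 0.4584] rows 1.9
```

step_arm(
  moves=[
    [[0,0,0],[0,0,0],1],
    [[0,0,0],[0,0,0],1],
  ],
)

```text
clock: 3.45
eef_pos: [461.3, 347.8, 157.8]
tcp_rot: [-3.112, -0.594, 0.658]
contact_force: [-0.1, 0.4, -0.8]
opening: 1.0
grasp_force: 0.0
```

```bash
python3 fit2.py|tail -5
```

```text
[337.96167161 235.33496313] [339.99261762 246.95157658] [ 322  224   39   46 1361] (268, 168, 141, 136)
lid [524.8 384.6  58.9] [[-0.7, 0.4], [-0.7, -0.1], [-1.1, -0.6], [-1.5, -0.1], [0.1, 0.1], [-0.3, 0.1], [0.0, 0.0], [-0.4, -0.0]]
wrist only [524.6 384.2  60.3] [[0.2, 0.0], [-0.2, 0.0], [0.2, -0.0], [-0.2, -0.0]]
now [461.26894396 347.78051589 157.83531247] [-3.11219254 -0.59417013  0.65769948]
turn [0.0018, 0.0204, -0.0574] shift [0.0243, 0.0673, 0.4602] rows 1.9
```

```bash
python3 - <<'E'
from rig import telemetry
s=telemetry.sense();print(s["qpos"].round(3),s["eef_pos"],s["tcp_rot"])
E
```

```text
[0.613 0.232 2.228 0.55  0.104 0.986] [461.14651628 347.94149277 157.93204086] [-3.11223449 -0.59441802  0.65808139]
```

```bash
cat > fk.py <<'E'
import numpy as np
from scipy.optimize import least_squares
from scipy.spatial.transform import Rotation as Ro
ay=lambda t:Ro.from_euler("y",t);az=lambda t:Ro.from_euler("z",t)
Q=[([-2.42839574e-03,3.52963919e-01,1.63338549,-1.1e-5,1.15519587,-2.4e-3],[625.01,-.02,250.01],[3.1415453,0,1.5707885]),
([0.613,0.232,2.228,0.55,0.104,0.986],[461.15,347.94,157.93],[-3.1122,-.5944,.6581])]
def fk(q,p,s4=1,s6=1):
    h,a,b,L=p; R=az(q[0])*ay(q[1]); x=np.array([0,0,h])+R.apply([0,0,a]); R=R*ay(q[2]); x=x+R.apply([0,0,b])
    R=R*az(s4*q[3])*ay(q[4])*az(s6*q[5]); return x+R.apply([0,0,L]), R*az(-np.pi/2 if 0 else np.pi/2)
if __name__=="__main__":
  for s4 in(1,-1):
    for s6 in(1,-1):
      f=lambda p:np.concatenate([fk(q,p,s4,s6)[0]-x for q,x,_ in Q])
      s=least_squares(f,[350,400,400,200]);print(s4,s6,s.x.round(1),np.abs(s.fun).max().round(1))
      for q,x,e in Q: 
        for t in(0,90,180,270): print(t,round(np.degrees((Ro.from_euler("xyz",e).inv()*fk(q,s.x,s4,s6)[1]*az(np.radians(t))).magnitude()),1),end=" ")
      print()
E
python3 fk.py
```

```text
1 1 [ 83.1 657.  434.6 274.1] 3.4
0 0.0 90 90.0 180 180.0 270 90.0 0 0.0 90 90.0 180 180.0 270 90.0 
1 -1 [ 83.1 657.  434.6 274.1] 3.4
0 0.3 90 90.3 180 179.7 270 89.7 0 113.0 90 23.0 180 67.0 270 157.0 
-1 1 [ 60.9 669.9 432.4 264.7] 29.4
0 0.0 90 90.0 180 180.0 270 90.0 0 63.0 90 28.0 180 117.4 270 152.8 
-1 -1 [ 60.9 669.9 432.4 264.7] 29.4
0 0.3 90 90.3 180 179.7 270 89.7 0 175.7 90 85.9 180 7.6 270 94.4
```

```bash
cat > ik.py <<'E'
from h import *
from fk import fk
P=[83.1,657,434.6,274.1]
lo=np.array([-2.63,-.92,.06,-1.3,0,-3.02]);hi=np.array([2.63,2.1,2.66,4.44,2.69,3.02])
def ik(p,R,q0):
    f=lambda q:np.r_[(lambda a:np.r_[(a[0]-p)/200,(R.inv()*a[1]).as_rotvec()])(fk(q,P)),1e-3*(q-q0)]
    s=least_squares(f,q0,bounds=(lo,hi));return s.x.round(3),round(float(np.linalg.norm(s.fun[:6])),3)
from scipy.optimize import least_squares
if __name__=="__main__":
    n=NL.apply([0,0,1]);o=np.array([524.5,384.3,60.2])
    for off in(60,0):
      for dt in(0,8,12,16):
        R=Ro.from_euler("ZY",[YAW,-np.radians(35-dt)])*Ro.from_euler("x",180,degrees=True)
        for q0 in([.62,.5,1.9,.1,.15,1.5],[.62,.5,1.9,3.1,.15,-1.5]):
            print(off,dt,ik(o+29*n+off*n,R,np.array(q0)))
E
python3 ik.py
```

```text
60 0 (array([0.595, 0.295, 2.228, 1.41 , 0.068, 0.065]), 0.0)
60 0 (array([0.595, 0.295, 2.228, 1.413, 0.068, 0.062]), 0.0)
60 8 (array([0.603, 0.303, 2.14 , 0.214, 0.235, 1.265]), 0.0)
60 8 (array([0.603, 0.303, 2.14 , 0.214, 0.235, 1.265]), 0.0)
60 12 (array([0.607, 0.312, 2.096, 0.125, 0.336, 1.356]), 0.0)
60 12 (array([0.607, 0.312, 2.096, 0.125, 0.336, 1.356]), 0.0)
60 16 (array([0.61 , 0.325, 2.052, 0.078, 0.436, 1.404]), 0.0)
60 16 (array([0.61 , 0.325, 2.052, 0.078, 0.436, 1.404]), 0.0)
0 0 (array([ 0.603,  0.409,  2.213,  2.528,  0.109, -1.049]), 0.0)
0 0 (array([ 0.603,  0.409,  2.213,  2.529,  0.109, -1.05 ]), 0.0)
0 8 (array([0.61 , 0.411, 2.125, 0.327, 0.144, 1.156]), 0.0)
0 8 (array([0.61 , 0.411, 2.125, 0.328, 0.144, 1.156]), 0.0)
0 12 (array([0.614, 0.417, 2.081, 0.158, 0.247, 1.327]), 0.0)
0 12 (array([0.614, 0.417, 2.081, 0.158, 0.247, 1.327]), 0.0)
0 16 (array([0.617, 0.426, 2.036, 0.09 , 0.35 , 1.396]), 0.0)
0 16 (array([0.617, 0.426, 2.036, 0.09 , 0.35 , 1.396]), 0.0)
```

```bash
cat >> h.py <<'E'
RG=NL*Ro.from_euler("y",12,degrees=True)*Ro.from_euler("x",180,degrees=True)   # grasp, 12 deg nearer vertical
OL=np.array([524.5,384.3,60.2]);AX=NL.apply([0,0,1])
E
python3 -c "
from h import *
print(RG.as_matrix().round(2));goto(OL+85*AX,RG)"
```

```text
[[ 0.7   0.65  0.3 ]
 [ 0.6  -0.76  0.26]
 [ 0.39  0.   -0.92]]
turn [-0.0044, -0.2465, -0.0569] shift [0.0194, 0.0684, 0.1808] rows 1.3
```

step_arm(
  moves=[
    [[-0.004,-0.246,-0.057],[0,0,0],1],
    [[-0.004,-0.246,-0.057],[0.019,0.068,0.09],1],
    [[-0.004,-0.246,-0.057],[0.019,0.068,0.18],1],
    [[-0.004,-0.246,-0.057],[0.019,0.068,0.18],1],
    [[-0.004,-0.246,-0.057],[0.019,0.068,0.18],1],
    [[-0.004,-0.246,-0.057],[0.019,0.068,0.18],1],
  ],
)

```text
clock: 4.1
eef_pos: [486.3, 352.3, 129.7]
tcp_rot: [-3.141, -0.401, 0.712]
contact_force: [0.4, 0.3, -0.0]
opening: 1.003
grasp_force: 0.0
```

```bash
sed -i '$d' fit2.py; echo 'goto(OL+30*AX,RG,st)' >> fit2.py; python3 fit2.py|tail -5
```

```text
pred [320.01762177 231.6596299 ]
[319.83687443 226.85723047] [320.60035144 249.37756895] [ 299  219   45   61 2217] (237, 151, 167, 152)
lid [524.5 384.4  59.7] [[-0.8, 0.1], [-0.8, -0.4], [-1.0, -1.0], [-1.4, -0.5], [0.1, 0.2], [-0.3, 0.2], [0.1, -0.1], [-0.4, -0.2]]
wrist only [524.4 384.1  60.6] [[0.2, 0.0], [-0.2, 0.1], [0.3, -0.1], [-0.3, -0.1]]
turn [-0.001, 0.0001, 0.0001] shift [0.0623, 0.004, 0.2706] rows 1.1
```

step_arm(
  moves=[
    [[0,0,0],[0.02,0.002,0.09],1],
    [[0,0,0],[0.042,0.003,0.18],1],
    [[0,0,0],[0.062,0.004,0.27],1],
    [[0,0,0],[0.062,0.004,0.27],1],
    [[0,0,0],[0.062,0.004,0.27],1],
  ],
)

```text
clock: 4.65
eef_pos: [511.6, 373.2, 84.8]
tcp_rot: [-3.141, -0.401, 0.712]
contact_force: [-0.8, 0.1, 1.0]
opening: 1.0
grasp_force: 0.0
```

step_arm(
  moves=[
    [[0,0,0],[0,0,0],-1],
    [[0,0,0],[0,0,0],-1],
    [[0,0,0],[0,0,0],-1],
    [[0,0,0],[0,0,0],-1],
    [[0,0,0],[0,0,0],-1],
    [[0,0,0],[0,0,0],-1],
    [[0,0,0],[0,0,0],-1],
    [[0,0,0],[0,0,0],-1],
  ],
  squeeze=60,
)

```text
clock: 5.45
eef_pos: [512.2, 373.5, 85.3]
tcp_rot: [-3.141, -0.402, 0.713]
contact_force: [-3.7, -2.8, 8.0]
opening: 0.259
grasp_force: 58.3
```

step_arm(
  moves=[
    [[0,0,0],[-0.01,0,-0.05],-1],
    [[0,0,0],[-0.03,0,-0.14],-1],
    [[0,0,0],[-0.052,0,-0.24],-1],
    [[0,0,0],[-0.073,0,-0.342],-1],
    [[0,0,0],[-0.073,0,-0.342],-1],
    [[0,0,0],[-0.073,0,-0.342],-1],
  ],
)

```text
clock: 6.05
eef_pos: [481.9, 347.2, 142.3]
tcp_rot: [-3.141, -0.403, 0.712]
contact_force: [-0.1, -0.6, -2.1]
opening: 0.257
grasp_force: 58.9
```

```bash
python3 - <<'E'
from h import *
# level: turn tool by lid tilt; keep yaw. lid z->vertical
RP=Ro.from_euler("z",YAW)*Ro.from_euler("y",12,degrees=True)*Ro.from_euler("x",180,degrees=True)
from ik import ik
rim=np.array([578.8,7.5,65])
kn=30  # grip height above lid origin
for h in(120,3):
    print(ik(rim+[0,0,h+kn],RP,np.array([.1,.5,1.6,.1,1.2,.8])))
    goto(rim+[0,0,h+kn],RP)
goto([500,250,260],RP)
E
```

```text
(array([ 0.072,  0.379,  1.697, -0.132,  1.237,  0.984]), 0.0)
turn [-0.0006, -0.7794, 0.0006] shift [-0.5418, 1.6016, -0.6264] rows 7.2
(array([ 0.072,  0.486,  1.84 , -0.149,  0.99 ,  1.023]), 0.0)
turn [-0.0006, -0.7794, 0.0006] shift [-0.771, 1.6019, -0.0882] rows 7.1
turn [-0.0006, -0.7794, 0.0006] shift [0.0012, 0.4265, -0.6391] rows 4.1
```

step_arm(
  moves=[
    [[0,-0.1,0],[0,0.1,-0.15],-1],
    [[0,-0.25,0],[-0.04,0.22,-0.3],-1],
    [[0,-0.4,0],[-0.1,0.36,-0.4],-1],
    [[0,-0.55,0],[-0.16,0.5,-0.5],-1],
    [[0,-0.7,0],[-0.22,0.65,-0.5],-1],
    [[0,-0.78,0],[-0.27,0.8,-0.5],-1],
    [[0,-0.78,0],[-0.27,0.8,-0.5],-1],
    [[0,-0.78,0],[-0.27,0.8,-0.5],-1],
  ],
)

```text
clock: 6.85
eef_pos: [519.5, 168.0, 211.2]
tcp_rot: [-3.14, 0.212, 0.712]
contact_force: [0.2, 0.4, -2.4]
opening: 0.26
grasp_force: 59.1
```

```bash
python3 - <<'E'
from h import *
RP=Ro.from_euler("z",YAW)*Ro.from_euler("y",12,degrees=True)*Ro.from_euler("x",180,degrees=True)
goto(np.array([578.8,7.5,65+30+75]),RP)
E
```

```text
turn [-0.0023, 0.0031, -0.0004] shift [-0.2495, 0.8018, 0.2631] rows 3.5
```

step_arm(
  moves=[
    [[0,0.003,0],[-0.04,0.14,0.02],-1],
    [[0,0.003,0],[-0.1,0.34,0.08],-1],
    [[0,0.003,0],[-0.17,0.54,0.15],-1],
    [[0,0.003,0],[-0.22,0.72,0.22],-1],
    [[0,0.003,0],[-0.25,0.8,0.26],-1],
    [[0,0.003,0],[-0.25,0.802,0.263],-1],
    [[0,0.003,0],[-0.25,0.802,0.263],-1],
    [[0,0.003,0],[-0.25,0.802,0.263],-1],
  ],
)

```text
clock: 7.65
eef_pos: [578.6, 9.0, 172.0]
tcp_rot: [-3.141, 0.208, 0.714]
contact_force: [0.6, 0.6, -0.3]
opening: 0.26
grasp_force: 59.2
```

```bash
python3 - <<'E'
from h import *
from rig import telemetry
st=telemetry.sense();print(st["eef_pos"],st["tcp_rot"])
ims={}
for c in("scene","side","wrist"):
    im=imaging.grab_frame(c);cv2.imwrite(f"pics/{c}3.png",im[:,:,::-1]);ims[c]=im
    for n in("lid","lid_knob","pot_rim"):print(c,n,[(np.round(d["xy"]),round(d["conf"],2)) for d in imaging.mark_of(c,n)][:2])
R=lambda x,w,h:cv2.resize(x,(w,h),interpolation=cv2.INTER_CUBIC)
s=ims["scene"][190:310,240:360];d=ims["side"][150:280,255:385]
cv2.imwrite("pics/c3.png",np.hstack([R(s,400,400),R(d,400,400)])[:,:,::-1])
E
```

```text
[578.61108784   9.02637766 171.98087487] [-3.14072663  0.20788624  0.71398795]
scene lid [(array([303., 241.]), 0.69)]
scene lid_knob [(array([306., 233.]), 0.76)]
scene pot_rim [(array([304., 260.]), 0.73), (array([274., 208.]), 0.67)]
side lid [(array([312., 205.]), 0.56)]
side lid_knob [(array([312., 194.]), 0.82)]
side pot_rim [(array([315., 234.]), 0.97), (array([381., 250.]), 0.69)]
wrist lid [(array([320., 290.]), 0.92)]
wrist lid_knob [(array([321., 330.]), 0.63), (array([319., 194.]), 0.61)]
wrist pot_rim [(array([128., 315.]), 0.63)]
```

View pics/c3.png

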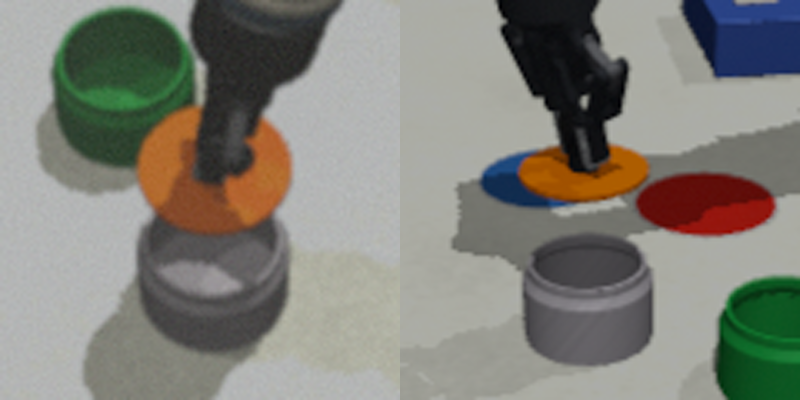

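View pics/wrist3.png

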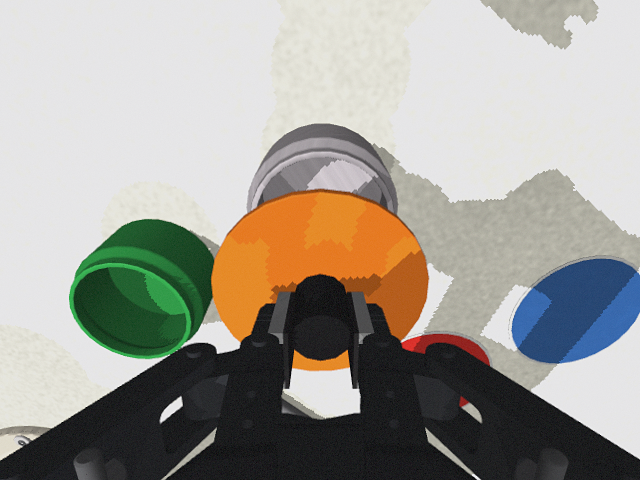

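The lid hangs level in the gripper above the pot (scene crop: flange at (215,168), pot rim centre (213,235); side crop likewise), wrist picture: flange (320,280). Now measure lid and rim precisely.

```bash
cat > rim.py <<'E'
from h import *
from scipy.optimize import least_squares,minimize
th=np.linspace(0,2*np.pi,180,endpoint=False);ring=lambda r,z:np.c_[r*np.cos(th),r*np.sin(th),0*th+z]
def grad(f):
    g=cv2.GaussianBlur(cv2.imread(f,0).astype(np.float32),(0,0),1.0);return np.hypot(cv2.Sobel(g,5,1,0),cv2.Sobel(g,5,0,1))
def score(k,G,c,circ):
    p=np.concatenate([proj(k,ring(r,z)+c) for r,z in circ]).astype(np.float32)
    return float(cv2.remap(G,p[None,:,0],p[None,:,1],cv2.INTER_LINEAR).clip(0,150).mean())
def best(k,f,c0,circ):
    G=grad(f);s={(x,y):score(k,G,np.array([c0[0]+x,c0[1]+y,0]),circ) for x in np.arange(-8,8.1,.5) for y in np.arange(-8,8.1,.5)}
    m=max(s,key=s.get);return (c0[0]+m[0],c0[1]+m[1]),round(s[m],1)
T=np.eye(4);T[:3,:3]=[[1,0,0],[0,.959,.284],[0,-.284,.959]];T[:3,3]=[625.54,71.216,375.353]
W=cal("wrist");W0=dict(W,cam_to_world=T)
if __name__=="__main__":
    S,D=cal("scene"),cal("side")
    for nm,k,f in(("w0",W0,"pics/w0.png"),("scene",S,"pics/scene0.png"),("side",D,"pics/side0.png")):
        print(nm,best(k,f,(578.5,8),[(47,65),(43,65)]),best(k,f,(578.5,8),[(47,65)]))
    # lid silhouettes now
    def hullpts(c): return cv2.convexHull(np.int32(c))[:,0].astype(np.float32)
    data=[]
    for nm,k,p in(("scene",S,(304,240)),("side",D,(312,207)),("wrist",W,(320,280))):
        im=np.ascontiguousarray(cv2.imread(f"pics/{nm}3.png")[:,:,::-1]);m=blob(im,4,18,p,110,40)
        c=max(cv2.findContours(m,0,1)[0],key=len);h=cv2.convexHull(c)[:,0]
        # densify real contour points close to hull
        c=c[:,0];d=np.array([abs(cv2.pointPolygonTest(h,(float(a),float(b)),True)) for a,b in c]);q=c[d<1.0].astype(float)
        if nm=="wrist": q=q[q[:,1]<335]
        data.append((k,q,nm))
    def res(v,which=None):
        R=Ro.from_euler("xy",v[3:5]);e=[]
        for k,q,nm in data:
            if which and nm not in which: continue
            P=np.concatenate([R.apply(ring(49,0)),R.apply(ring(49,5))])+v[:3]
            h=cv2.convexHull(proj(k,P).astype(np.float32));s=k["K"][0,0]/np.linalg.norm(k["cam_to_world"][:3,3]-v[:3])
            e.append(np.array([cv2.pointPolygonTest(h,(float(a),float(b)),True)-.3 for a,b in q])/s/np.sqrt(len(q)))
        return np.concatenate(e)
    for w in(None,["scene","side"],["wrist"]):
        f=least_squares(lambda v:res(v,w),[578,9,142,0,0],loss="soft_l1",f_scale=.2,diff_step=1e-4,x_scale=[10,10,10,.1,.1])
        print(w,f.x[:3].round(1),"tilt deg",np.degrees(f.x[3:]).round(2),"rms",np.linalg.norm(f.fun).round(2))
    RT=Ro.from_euler("xyz",[-3.14072663,.20788624,.71398795]);print("tool-pred lid z axis",(RT*Ro.from_euler("x",180,degrees=True)*Ro.from_euler("y",-12,degrees=True)).apply([0,0,1]).round(3))
E
python3 rim.py
```

```text
w0 ((np.float64(577.5), np.float64(4.5)), 114.2) ((np.float64(578.0), np.float64(9.5)), 107.6)
scene ((np.float64(579.5), np.float64(5.0)), 116.5) ((np.float64(579.0), np.float64(5.5)), 119.6)
side ((np.float64(573.0), np.float64(16.0)), 88.3) ((np.float64(573.5), np.float64(16.0)), 97.5)
None [577.7   7.  141.3] tilt deg [ 1.15 -1.64] rms 2.97
['scene', 'side'] [577.1   9.1 141.5] tilt deg [ 0.01 -0.08] rms 2.36
['wrist'] [577.7   5.6 141. ] tilt deg [ 1.19 -0.11] rms 0.2
tool-pred lid z axis [-0.001 -0.002  1.   ]
```

```bash
python3 - <<'E'
from rim import *
S,D=cal("scene"),cal("side");out=[]
for k,f,c,w in((W0,"w0",(268,213),66),(S,"scene0",(304,266),34),(D,"side0",(316,243),34)):
    im=cv2.imread(f"pics/{f}.png");x,y=c;sc=266/(2*w)*1.0
    sc=400/(2*w);cr=cv2.resize(im[y-w:y+w,x-w:x+w],(400,400),interpolation=cv2.INTER_CUBIC)
    for r,col in((47,(0,0,255)),(43,(255,255,0))):
        p=(proj(k,ring(r,65)+[578.5,8,0])-[x-w,y-w]+.5)*sc
        for a in p[::4]:cv2.circle(cr,tuple(int(v) for v in a.round()),1,col,-1)
    out.append(cr)
cv2.imwrite("pics/c4.png",cv2.resize(np.hstack(out),(800,267),interpolation=cv2.INTER_AREA) if 0 else np.vstack([np.hstack(out[:2]),np.hstack([out[2],out[2]*0])])[:,:][:800])
i=cv2.imread("pics/c4.png");i=cv2.resize(i,(600,600),interpolation=cv2.INTER_AREA);cv2.imwrite("pics/c4.png",i)
E
```

```text
(no output)
```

View pics/c4.png

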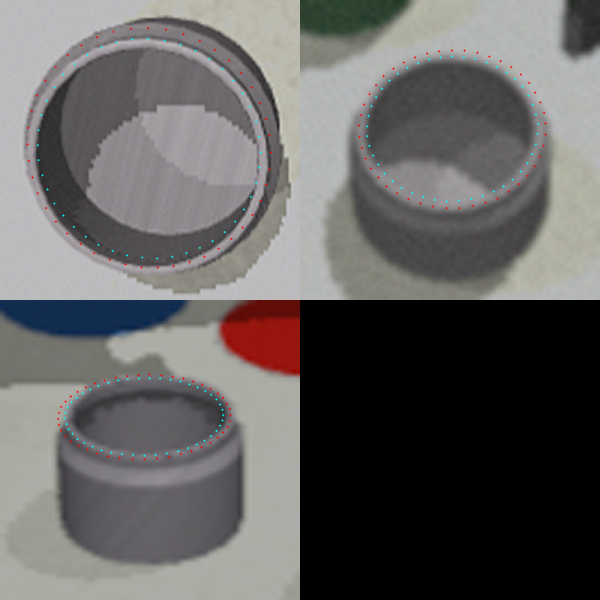

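```bash
cat > rim2.py <<'E'
from rim import *
S,D=cal("scene"),cal("side")
def curve(k,c):
    P=np.concatenate([ring(52,0),ring(52,50),ring(47,65)])+c
    h=cv2.convexHull(proj(k,P).astype(np.float32))[:,0];h=np.r_[h,h[:1]]
    t=np.r_[0,np.cumsum(np.linalg.norm(np.diff(h,axis=0),axis=1))];u=np.linspace(0,t[-1],200)
    return np.c_[np.interp(u,t,h[:,0]),np.interp(u,t,h[:,1])]
def sc(k,G,c):
    p=np.concatenate([curve(k,c),proj(k,ring(47,65)+c),proj(k,ring(43,65)+c)]).astype(np.float32)
    return float(cv2.remap(G,p[None,:,0],p[None,:,1],cv2.INTER_LINEAR).clip(0,120).mean())
if __name__=="__main__":
  for nm,k,f in(("w0",W0,"w0"),("scene",S,"scene0"),("side",D,"side0")):
    G=grad(f"pics/{f}.png");g=np.arange(-6,6.1,.5)
    s=np.array([[sc(k,G,np.array([577.5+x,7.5+y,0])) for y in g] for x in g])
    i,j=np.unravel_index(s.argmax(),s.shape);w=np.exp((s-s.max())/1.5);w/=w.sum()
    print(nm,577.5+g[i],7.5+g[j],s.max().round(1),"soft",(577.5+(w.sum(1)*g).sum()).round(1),(7.5+(w.sum(0)*g).sum()).round(1))
  data=[]
  for nm,k,p in(("scene",S,(304,240)),("side",D,(312,207)),("wrist",cal("wrist"),(320,280))):
    im=np.ascontiguousarray(cv2.imread(f"pics/{nm}3.png")[:,:,::-1]);m=blob(im,4,18,p,110,40)
    c=max(cv2.findContours(m,0,1)[0],key=len);h=cv2.convexHull(c)[:,0];c=c[:,0]
    d=np.array([abs(cv2.pointPolygonTest(h,(float(a),float(b)),True)) for a,b in c]);q=c[d<1].astype(float)
    if nm=="wrist": q=q[q[:,1]<335]
    def res(v):
        P=np.concatenate([ring(49,0),ring(49,5)])+[v[0],v[1],141.9];hh=cv2.convexHull(proj(k,P).astype(np.float32))
        return np.array([cv2.pointPolygonTest(hh,(float(a),float(b)),True)-.3 for a,b in q])
    f=least_squares(res,[578,9],loss="soft_l1",f_scale=.5,diff_step=1e-4);print(nm,"lid",f.x.round(1),"px rms",np.sqrt((res(f.x)**2).mean()).round(2))
E
python3 rim2.py
```

```text
w0 577.5 4.5 98.9 soft 577.7 4.3
scene 579.5 5.5 107.1 soft 579.4 5.1
side 575.5 3.5 87.9 soft 575.3 6.2
scene lid [577.8   9.4] px rms 0.67
side lid [575.9   8.7] px rms 0.76
wrist lid [577.8   5.6] px rms 0.76
```

```bash
python3 - <<'E'
from rim2 import *
for nm,k,f,cond in(("wrist3",cal("wrist"),"wrist3",lambda p:p[:,1]<188),("scene3",S,"scene3",lambda p:p[:,1]>263),("side3",D,"side3",lambda p:p[:,1]>224)):
    G=grad(f"pics/{f}.png");g=np.arange(-6,6.1,.5)
    def q(c):
        p=np.concatenate([curve(k,c),proj(k,ring(47,65)+c),proj(k,ring(43,65)+c)]).astype(np.float32);p=p[cond(p)]
        return float(cv2.remap(G,p[None,:,0],p[None,:,1],cv2.INTER_LINEAR).clip(0,120).mean())
    s=np.array([[q(np.array([577.5+x,7.5+y,0])) for y in g] for x in g])
    w=np.exp((s-s.max())/1.5);w/=w.sum();i,j=np.unravel_index(s.argmax(),s.shape)
    print(nm,577.5+g[i],7.5+g[j],s.max().round(1),"soft",(577.5+(w.sum(1)*g).sum()).round(1),(7.5+(w.sum(0)*g).sum()).round(1))
E
```

```text
wrist3 577.5 4.0 106.5 soft 577.5 4.0
scene3 577.5 6.5 94.0 soft 577.7 6.4
side3 574.5 5.0 100.5 soft 575.0 4.8
```

```bash
cat >> h.py <<'E'
RP=Ro.from_euler("z",YAW)*Ro.from_euler("y",12,degrees=True)*Ro.from_euler("x",180,degrees=True)
E
python3 - <<'E'
from h import *
for z in(106,100,95):goto([578.6,6.5,z],RP)
E
```

```text
turn [-0.0006, -0.0011, 0.0009] shift [0.0639, 0.0033, 0.3221] rows 1.3
turn [-0.0006, -0.0011, 0.0009] shift [0.0701, 0.0033, 0.3514] rows 1.4
turn [-0.0006, -0.0011, 0.0009] shift [0.0752, 0.0033, 0.3759] rows 1.5
```

step_arm(
  moves=[
    [[0,0,0],[0.01,0.001,0.07],-1],
    [[0,0,0],[0.025,0.002,0.15],-1],
    [[0,0,0],[0.043,0.003,0.23],-1],
    [[0,0,0],[0.058,0.003,0.29],-1],
    [[0,0,0],[0.064,0.003,0.322],-1],
    [[0,0,0],[0.064,0.003,0.322],-1],
    [[0,0,0],[0.064,0.003,0.322],-1],
  ],
)

```text
clock: 8.95
eef_pos: [578.8, 6.6, 106.0]
tcp_rot: [-3.141, 0.209, 0.713]
contact_force: [0.2, 0.3, -1.5]
opening: 0.258
grasp_force: 59.2
```

step_arm(
  moves=[
    [[0,0,0],[0.002,0,0.01],-1],
    [[0,0,0],[0.004,0,0.02],-1],
    [[0,0,0],[0.006,0,0.03],-1],
    [[0,0,0],[0.006,0,0.03],-1],
  ],
)

```text
clock: 9.35
eef_pos: [578.4, 6.5, 99.8]
tcp_rot: [-3.141, 0.209, 0.713]
contact_force: [0.1, 0.2, -1.2]
opening: 0.259
grasp_force: 59.2
```

step_arm(
  moves=[
    [[0,0,0],[0.001,0,0.005],-1],
    [[0,0,0],[0.002,0,0.01],-1],
    [[0,0,0],[0.002,0,0.01],-1],
  ],
)

```text
clock: 9.65
eef_pos: [578.4, 6.5, 97.8]
tcp_rot: [-3.141, 0.209, 0.713]
contact_force: [0.2, -0.4, -0.7]
opening: 0.256
grasp_force: 59.2
```

step_arm(
  moves=[
    [[0,0,0],[0.001,0,0.005],-1],
    [[0,0,0],[0.002,0,0.01],-1],
    [[0,0,0],[0.002,0,0.01],-1],
  ],
)

```text
clock: 9.95
eef_pos: [578.5, 6.5, 95.9]
tcp_rot: [-3.141, 0.209, 0.713]
contact_force: [0.1, -0.2, 0.7]
opening: 0.255
grasp_force: 59.2
```

step_arm(
  moves=[
    [[0,0,0],[0.0005,0,0.0025],-1],
    [[0,0,0],[0.001,0,0.005],-1],
    [[0,0,0],[0.001,0,0.005],-1],
  ],
)

```text
clock: 10.25
eef_pos: [578.6, 6.6, 95.5]
tcp_rot: [-3.141, 0.208, 0.713]
contact_force: [-3.2, 1.6, 6.8]
opening: 0.261
grasp_force: 60.1
```

step_arm(
  moves=[
    [[0,0,0],[0.0005,0,0.0025],-1],
    [[0,0,0],[0.001,0,0.005],-1],
    [[0,0,0],[0.001,0,0.005],-1],
  ],
)

```text
clock: 10.55
eef_pos: [578.6, 6.6, 95.4]
tcp_rot: [-3.141, 0.209, 0.713]
contact_force: [-5.8, 2.5, 15.5]
opening: 0.256
grasp_force: 61.0
```

step_arm(
  moves=[
    [[0,0,0],[-0.001,0,-0.006],-1],
    [[0,0,0],[-0.001,0,-0.006],-1],
    [[0,0,0],[-0.001,0,-0.006],0],
    [[0,0,0],[-0.001,0,-0.006],0.5],
    [[0,0,0],[-0.001,0,-0.006],1],
    [[0,0,0],[-0.001,0,-0.006],1],
    [[0,0,0],[-0.001,0,-0.006],1],
    [[0,0,0],[-0.001,0,-0.006],1],
  ],
)

```text
clock: 11.35
eef_pos: [578.5, 6.5, 94.9]
tcp_rot: [-3.141, 0.209, 0.713]
contact_force: [-0.8, 0.3, -0.2]
opening: 1.0
grasp_force: 0.0
```

step_arm(
  moves=[
    [[0,0,0],[-0.01,0,-0.05],1],
    [[0,0,0],[-0.03,0,-0.15],1],
    [[0,0,0],[-0.05,0,-0.25],1],
    [[0,0,0],[-0.07,0,-0.35],1],
    [[0,0,0],[-0.08,0,-0.4],1],
    [[0,0,0],[-0.08,0,-0.4],1],
  ],
)

```text
clock: 11.95
eef_pos: [580.2, 7.1, 178.4]
tcp_rot: [3.14, 0.206, 0.712]
contact_force: [-0.0, 0.1, -0.1]
opening: 0.999
grasp_force: 0.0
```

```bash
cat > look.py <<'E'
import sys
from rim2 import *
tag,cx,cy=sys.argv[1],float(sys.argv[2]),float(sys.argv[3]);out=[]
for nm in("scene","side","wrist"):
    k=cal(nm);im=imaging.grab_frame(nm);cv2.imwrite(f"pics/{nm}{tag}.png",im[:,:,::-1])
    p=proj(k,[[cx,cy,65]])[0];w=40 if nm!="wrist" else 90
    x,y=[int(np.clip(a,w,b-w)) for a,b in zip(p,(640,480))]
    out.append(cv2.resize(im[y-w:y+w,x-w:x+w,::-1],(266,266),interpolation=cv2.INTER_CUBIC))
    try:
        m=blob(im,4,18,p,110,40);c=max(cv2.findContours(m,0,1)[0],key=len);h=cv2.convexHull(c)[:,0];c=c[:,0]
        d=np.array([abs(cv2.pointPolygonTest(h,(float(a),float(b)),True)) for a,b in c]);q=c[d<1].astype(float)
        def res(v):
            P=np.concatenate([ring(49,0),ring(49,5)])+[v[0],v[1],65];hh=cv2.convexHull(proj(k,P).astype(np.float32))
            return np.array([cv2.pointPolygonTest(hh,(float(a),float(b)),True)-.3 for a,b in q])
        f=least_squares(res,[cx,cy],loss="soft_l1",f_scale=.5,diff_step=1e-4);print(nm,"lid",f.x.round(1),"px rms",np.sqrt((res(f.x)**2).mean()).round(2))
    except Exception as e: print(nm,e)
cv2.imwrite(f"pics/look{tag}.png",np.hstack(out))
E
python3 look.py 5 578 6
```

```text
scene lid [578.8   6.8] px rms 0.76
side lid [576.7   6.4] px rms 0.37
wrist lid [578.    4.7] px rms 0.6
```

View pics/look5.png

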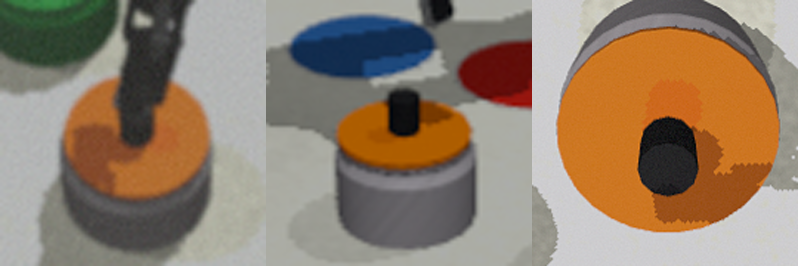

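Lid sits level on the pot in all three crops (scene (137,135), side (403,135), wrist (668,130)), released. Now regrasp the knob with a vertical tool and draw the pot along.

```bash
cat >> h.py <<'E'
RV=Ro.from_euler("z",YAW)*Ro.from_euler("x",180,degrees=True)
E
python3 - <<'E'
from h import *
from ik import ik
goto([578.4,6.5,134],RV);print(RV.inv().apply([68,-282.4,0])/200)
print(ik(np.array([646.4,-276,94]),RV,np.array([-.3,.5,1.9,0,.8,.5])))
E
```

```text
turn [-0.0017, 0.2667, 0.0009] shift [0.0405, 0.0015, 0.2051] rows 1.4
[-6.65251574e-01  1.29104002e+00  1.58106803e-16]
(array([-0.404,  0.578,  1.65 , -0.   ,  0.914,  0.455]), 0.0)
```

step_arm(
  moves=[
    [[-0.002,0.09,0],[0.01,0,0.05],1],
    [[-0.002,0.18,0],[0.025,0.001,0.13],1],
    [[-0.002,0.267,0],[0.04,0.0015,0.205],1],
    [[-0.002,0.267,0],[0.04,0.0015,0.205],1],
    [[-0.002,0.267,0],[0.04,0.0015,0.205],1],
    [[-0.002,0.267,0],[0.04,0.0015,0.205],1],
  ],
)

```text
clock: 12.7
eef_pos: [579.7, 6.6, 135.3]
tcp_rot: [3.14, -0.0, 0.713]
contact_force: [0.8, 1.1, 0.2]
opening: 1.002
grasp_force: 0.0
```

```bash
python3 - <<'E'
from h import *
goto([578.4,6.5,94.5],RV)
E
```

```text
turn [0.0018, -0.0005, 0.0013] shift [-0.0052, -0.004, 0.2038] rows 0.8
```

step_arm(
  moves=[
    [[0.002,0,0.001],[-0.005,-0.004,0.07],1],
    [[0.002,0,0.001],[-0.005,-0.004,0.15],1],
    [[0.002,0,0.001],[-0.005,-0.004,0.204],1],
    [[0.002,0,0.001],[-0.005,-0.004,0.204],1],
    [[0.002,0,0.001],[-0.005,-0.004,0.204],1],
  ],
)

```text
clock: 13.2
eef_pos: [577.7, 6.5, 93.7]
tcp_rot: [-3.141, -0.0, 0.712]
contact_force: [-0.6, 0.6, -0.1]
opening: 1.0
grasp_force: 0.0
```

step_arm(
  moves=[
    [[0,0,0],[0,0,0],-0.2],
    [[0,0,0],[0,0,0],-0.4],
    [[0,0,0],[0,0,0],-1],
    [[0,0,0],[0,0,0],-1],
    [[0,0,0],[0,0,0],-1],
    [[0,0,0],[0,0,0],-1],
    [[0,0,0],[0,0,0],-1],
    [[0,0,0],[0,0,0],-1],
  ],
  squeeze=40,
)

```text
clock: 14.0
eef_pos: [577.8, 6.4, 94.4]
tcp_rot: [-3.141, -0.001, 0.712]
contact_force: [-1.3, 0.8, 5.4]
opening: 0.266
grasp_force: 39.0
```

step_arm(
  moves=[
    [[0,0,0],[-0.003,0.006,0],-1],
    [[0,0,0],[-0.013,0.026,0],-1],
    [[0,0,0],[-0.033,0.065,0],-1],
    [[0,0,0],[-0.06,0.116,0],-1],
    [[0,0,0],[-0.09,0.174,0],-1],
  ],
)

```text
clock: 14.5
eef_pos: [587.1, -30.9, 94.5]
tcp_rot: [-3.14, -0.002, 0.712]
contact_force: [-1.4, 6.7, 5.6]
opening: 0.262
grasp_force: 39.3
```

step_arm(
  moves=[
    [[0,0,0],[-0.035,0.068,0],-1],
    [[0,0,0],[-0.07,0.136,0],-1],
    [[0,0,0],[-0.105,0.204,0],-1],
    [[0,0,0],[-0.14,0.272,0],-1],
    [[0,0,0],[-0.17,0.33,0],-1],
    [[0,0,0],[-0.19,0.369,0],-1],
    [[0,0,0],[-0.2,0.388,0],-1],
    [[0,0,0],[-0.2,0.388,0],-1],
  ],
)

```text
clock: 15.3
eef_pos: [607.7, -116.8, 94.5]
tcp_rot: [-3.141, -0.002, 0.711]
contact_force: [-0.9, 1.2, 6.6]
opening: 0.261
grasp_force: 39.4
```

```bash
python3 - <<'E'
from rig import telemetry
s=telemetry.sense();print(s["eef_pos"],s["contact_force"])
E
python3 look.py 6 613 -140
```

```text
[ 607.73355373 -116.77395782   94.45161435] [-0.94462017  1.19974748  6.61910699]
scene lid [ 608.3 -116.1] px rms 0.79
side lid [ 605.7 -117.5] px rms 0.48
wrist lid [476.8 349.3] px rms 31.84
```

```bash
python3 - <<'E'
from h import *
goto([646,-276.5,94.3],RV)
E
```

```text
turn [0.0002, -0.0023, -0.0003] shift [-0.3768, 0.7299, 0.0002] rows 3.3
```

step_arm(
  moves=[
    [[0,0,0],[-0.01,0.02,0],-1],
    [[0,0,0],[-0.035,0.068,0],-1],
    [[0,0,0],[-0.07,0.136,0],-1],
    [[0,0,0],[-0.11,0.213,0],-1],
    [[0,0,0],[-0.15,0.29,0],-1],
    [[0,0,0],[-0.19,0.368,0],-1],
    [[0,0,0],[-0.23,0.446,0],-1],
    [[0,0,0],[-0.265,0.513,0],-1],
  ],
)

```text
clock: 16.25
eef_pos: [634.5, -228.5, 94.5]
tcp_rot: [-3.14, -0.002, 0.712]
contact_force: [-0.6, 7.5, 10.5]
opening: 0.266
grasp_force: 39.7
```

step_arm(
  moves=[
    [[0,0,0],[-0.035,0.068,0],-1],
    [[0,0,0],[-0.065,0.125,0],-1],
    [[0,0,0],[-0.09,0.175,0],-1],
    [[0,0,0],[-0.106,0.206,0],-1],
    [[0,0,0],[-0.112,0.217,0],-1],
    [[0,0,0],[-0.112,0.217,0],-1],
    [[0,0,0],[-0.112,0.217,0],-1],
  ],
)

```text
clock: 16.95
eef_pos: [645.9, -276.0, 94.4]
tcp_rot: [-3.141, -0.002, 0.712]
contact_force: [-1.4, 3.4, 7.1]
opening: 0.263
grasp_force: 39.5
```

```bash
python3 look.py 7 646 -276; python3 - <<'E'
from h import *
for c,q in(("scene",(230,379)),("side",(303,208))):
    im=np.ascontiguousarray(cv2.imread(f"pics/{c}7.png")[:,:,::-1])
    print(imaging.mark_of(c,"pot")[:2])
E
```

```text
scene lid [ 646.2 -275.3] px rms 0.66
side lid [ 644.1 -275.7] px rms 0.49
wrist lid [ 645.9 -277.3] px rms 0.5
[{'xy': [228.2, 377.1], 'conf': 0.56}, {'xy': [279.1, 222.3], 'conf': 0.55}]
[{'xy': [376.7, 270.1], 'conf': 0.93}, {'xy': [303.3, 208.2], 'conf': 0.81}]
```

step_arm(
  moves=[
    [[0,0,0],[0,0,0],-0.3],
    [[0,0,0],[0,0,0],0.2],
    [[0,0,0],[0,0,0],1],
    [[0,0,0],[0,0,0],1],
    [[0,0,0],[0,0,0],1],
    [[0,0,0],[0,0,0],1],
    [[0,0,0],[0,0,0],1],
    [[0,0,0],[0,0,0],1],
  ],
)

```text
clock: 18.0
eef_pos: [645.5, -276.4, 93.7]
tcp_rot: [-3.141, -0.001, 0.712]
contact_force: [-0.1, 0.2, 0.8]
opening: 0.998
grasp_force: 0.0
```

step_arm(
  moves=[
    [[0,0,0],[0,0,-0.05],1],
    [[0,0,0],[0,0,-0.15],1],
    [[0,0,0],[0,0,-0.3],1],
    [[0,0,0],[0,0,-0.45],1],
    [[0,0,0],[0,0,-0.6],1],
    [[0,0,0],[0,0,-0.6],1],
    [[0,0,0],[0,0,-0.6],1],
  ],
)

```text
clock: 18.7
eef_pos: [645.9, -276.7, 215.2]
tcp_rot: [3.14, -0.002, 0.712]
contact_force: [-0.3, -0.2, -1.5]
opening: 1.003
grasp_force: 0.0
```

```bash
python3 look.py 8 646 -276
```

```text
scene lid [ 646.6 -275.6] px rms 0.66
side lid [ 644.  -275.7] px rms 0.43
wrist lid [ 646.  -276.8] px rms 0.51
```

View pics/look8.png

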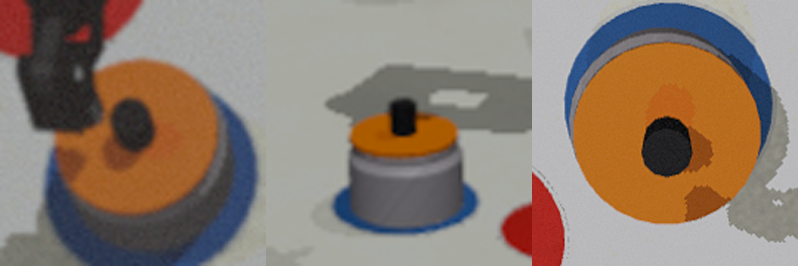

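The covered pot stands centred on the blue plate in all three crops, with the lid level and released.

```bash
python3 -c "
from rig import r
print(r.sign_off())"
```

```text
the job is handed in; nothing more can be done
None
```

The lid is seated on the steel pot, and the covered pot was slid onto the blue cold plate, with its lid measured about 1 mm from the plate's centre in the last pictures; the gripper has let go and the job is handed in (the sign-off returned no verdict).

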